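# Press the screw-hole plugs flush in gluing order

## Task

Each of the three small boards has a freshly glued round plug standing a little proud: with a fingertip, gently press each plug down flush with its board, in the order they were glued - first the large reddish-brown board's, then the middle-sized orange-brown board's, last the small pale board's, lifting the finger off after each. Leave the boards lying where they are, without gripping or lifting them, and do not disturb anything else on the bench.

Things in the scene. Friction and masses are not known exactly. Their poses are not given: they have to be found in the camera images.
- large_board: The largest board: reddish-brown, strongly rounded corners, 125 x 120 x 28 mm (its x, y, z). It lies loose and flat on the bench; origin at the centre of its underside, z up.
- large_plug_top (a point): Centre of the top face of the round pale wooden plug in the large board; moves with the plug. The plug is 24 mm across and upright; its axis meets the board's flat top at [22, 20, 28] mm in the board's frame.
- large_plug (a joint): How far the plug of the large board is pushed in, m: 0 = top stands 8 mm above the board's top, 0.008 = flush (end stop). Starts at 0 to 0.002. It resists with about 3 N of friction plus 1 N per cm/s of speed, has no spring, and stays where it is pushed; past flush the finger meets the hard board.
- medium_board: The middle-sized board: orange-brown, nearly square, 110 x 105 x 26 mm (its x, y, z). It lies loose and flat on the bench; origin at the centre of its underside, z up.
- medium_plug_top (a point): Centre of the top face of the round dark wooden plug in the medium board; moves with the plug. The plug is 24 mm across and upright; its axis meets the board's flat top at [-18, 20, 26] mm in the board's frame.
- medium_plug (a joint): How far the plug of the medium board is pushed in, m: 0 = top stands 8 mm above the board's top, 0.008 = flush (end stop). Starts at 0 to 0.002. It resists with about 3 N of friction plus 1 N per cm/s of speed, has no spring, and stays where it is pushed; past flush the finger meets the hard board.
- small_board: The smallest board: pale, 75 x 100 x 22 mm (its x, y, z). It lies loose and flat on the bench; origin at the centre of its underside, z up.
- small_plug_top (a point): Centre of the top face of the round dark wooden plug in the small board; moves with the plug. The plug is 24 mm across and upright; its axis meets the board's flat top at [4, -20, 22] mm in the board's frame.
- small_plug (a joint): How far the plug of the small board is pushed in, m: 0 = top stands 8 mm above the board's top, 0.008 = flush (end stop). Starts at 0 to 0.002. It resists with about 3 N of friction plus 1 N per cm/s of speed, has no spring, and stays where it is pushed; past flush the finger meets the hard board.
- wax_tin: Round red tin, 69 mm across, 36 mm tall; a loose bystander. Origin at the centre of its underside.
- tape_measure: Yellow pocket tape measure, standing, 37 x 92 x 64 mm; a loose bystander. Origin at the centre of its underside.
- screw_jar: Clear jar of screws with a red lid, 66 mm across, 86 mm tall; a loose bystander. Origin at the centre of its underside.
- block_plane: Small metal hand plane with wooden knobs, 160 x 50 x 50 mm; a loose bystander. Origin at the centre of its underside.
- sanding_block: Brown sanding block, 64 x 115 x 36 mm; a loose bystander. Origin at the centre of its underside.

How it is judged:
By the outcome, as a careful person would: the job done as asked, in the order asked, and still so for the second after the job is handed in, with the robot touching nothing.
It also fails if it takes over 54 s, if anything falls off the work surface, if the arm or the gripper's body presses on something with over 40 N, if the wrist force passes 120 N, or if a joint passes its speed limit or range.

## Robot

A 6-joint arm with a two-finger parallel gripper is mounted at the origin on a cart in front of the work surface, level with it; the furniture and walls round the work are solid. World frame = base frame: x ahead of the robot, y to its left, z up, the work surface at z = 0. Lengths are in m, angles in rad, forces in N, time in s.
With the tool pointing down it reaches from about 0.35 to 0.775 m from the base axis. Payload 7.3 kg.
Tool frame: the origin (TCP) lies at the very end of the fingers, on their centre line; the grasp point (between the pads) lies 19 mm behind it (robot.hold_point_z is the distance from the TCP to the grasp point, in m); z points along the fingers, y is the direction in which the jaws open and shut (so a half turn about z gives the same grasp; the last joint's range is limited). The gripper opens to 92 mm and grips with 3 to 60 N. Pads are 19 mm wide; open, the fingers measure 130 mm over their backs; the gripper's body (75 mm by 190 mm) begins 47 mm behind the grasp point.
Start: joints at [-1.354, 0.342, 1.524, -0, 1.275, -0.146], TCP at [0.186, -0.491, 0.193] pointing down, gripper open.
Joint ranges: [-2.53, 2.53], [-0.77, 2.02], [0.04, 2.7], [-1, 4.14], [0.28, 2.66], [-3.11, 3.11]. Speed limits (rad/s): [2.57, 2.57, 3.14, 3.14, 3.14, 3.14].

## Interface

Orientations are given as [roll, pitch, yaw] about the fixed x, y, z axes, in that order (R = Rz(yaw) Ry(pitch) Rx(roll)).
In Python, from cell import monitor, viewer, robot gives the robot as it stands.
- The arm moves only by the tool move_arm, never from a script. Its argument "deltas" is a list of rows, each an object of numbers: "x", "y", "z": the shift along the tool's x, y, z in m; "wx", "wy", "wz": the turn, a rotation vector about the tool's x, y, z in degrees; "hand": the opening, from 0 (shut) to 1 (fully open). In form: [{"x": .., "y": .., "z": .., "wx": .., "wy": .., "wz": .., "hand": ..}, ...]. A call has 1 to 8 rows; each row is the pose to reach, as a shift and turn from the pose commanded when the call began, along the tool's axes at that moment; what a row does not reach only later rows make up. A row lasts 1/8 s, in which the tool goes at most 62.5 mm and 10.7 degrees, less where a joint would pass 70% of its speed; a pose out of reach is approached as far as the arm can. A call with a gripper value outside its range is refused whole. The fingers move at their own pace and stop on an object; "grip_force" is the grip in N (left out, the last holds). Time passes only in rows, so rows that repeat a pose let the fingers close. It gives the time, the measured TCP pose, the force and the opening at its end, in the units of the state.
- monitor.observe(): the state, without advancing time (a new reading comes with each control period).
- viewer.read_camera(name): name is "scene" or "top"; returns the picture (384x512x3 uint8, red, green, blue); there is no depth.
- viewer.camera_params(name): a dict with "camera_matrix" (3x3 intrinsics, pixels), "k1" (the pictures are not rectified: a ray, as slopes to the right and down, at radius r is drawn at 1 + k1 r^2 times it, then the intrinsics apply), "R" (3x3) and "t" (3): a world point X has camera coordinates R X + t. Camera axes: x right, y down, z forward; pixel columns grow to the right and rows downward; lengths in m; the calibration is good to about 2 mm. A picture is of the moment at which its call begins. camera_params takes no time and is no camera call.
- robot.hand_in(): hands the job in, once; it reports no verdict.
The state is a dict: "time": time; "qpos": joint angles; "qvel": joint speeds; "joint_efforts": joint torques, N m; "tool_pos": TCP position; "tool_rot": TCP orientation; "contact_force": force on the tool from outside, world axes, zero at the start; "torque": the same for the moment, N m; "opening": finger opening in m.
Only numpy, scipy, OpenCV 4.12 (cv2) and the standard library are available. Lean on these libraries where they do the work, as an engineer would, in place of code of your own. Each camera call takes 0.05 s, during which the arm holds its last target. There are 200 camera calls.

## Working session

There is one attempt and no reset: what is moved stays moved. The work goes in short steps, Python scripts to look and compute and a tool call to move; the robot and the scene stay as the last step left them, time stands still between calls to the robot, and variables do not carry over. Pictures are saved under pics/ and viewed, about 8 in all and at most 12, crops included, and the job is handed in when it is done.

Besides the shell and the picture viewer there is one more tool, called after ">>>" by a JSON object that holds its "op" and its "data", one argument or row to a line. move_arm: Moves the arm, as the interface text tells. Its arguments: {"type":"object","properties":{"deltas":{"type":"array","items":{"type":"object","properties":{"x":{"type":"number"},"y":{"type":"number"},"z":{"type":"number"},"wx":{"type":"number"},"wy":{"type":"number"},"wz":{"type":"number"},"hand":{"type":"number"}}}},"grip_force":{"type":"number"}},"required":["deltas"]}

```bash
ls; mkdir -p pics; python3 - <<'E'
from cell import monitor, viewer, robot
import cv2
s=monitor.observe()
print({k:s[k] for k in ('time','tool_pos','tool_rot','contact_force','opening')})
for n in ('top','scene'):
    im=viewer.read_camera(n); cv2.imwrite(f'pics/{n}0.png',cv2.cvtColor(im,cv2.COLOR_RGB2BGR))
    print(n,viewer.camera_params(n))
a=cv2.imread('pics/top0.png'); cv2.imwrite('pics/top0b.png',cv2.resize(a,(800,600),interpolation=cv2.INTER_CUBIC))
E
```

```text
pics
{'time': 0.0, 'tool_pos': array([ 0.18623274, -0.49038675,  0.19274587]), 'tool_rot': array([-3.14010849e+00, -1.87804501e-04,  3.62790128e-01]), 'contact_force': array([-0.92298023,  0.01510648,  0.15730187]), 'opening': 0.09148854371848561}
top {'camera_matrix': array([[397.73646878,   0.        , 261.88804567],
       [  0.        , 397.73646878, 194.26119531],
       [  0.        ,   0.        ,   1.        ]]), 'k1': -0.09444240682193629, 'R': array([[ 0.02240194, -0.9997362 , -0.00506748],
       [-0.99399716, -0.02172983, -0.10722621],
       [ 0.10708781,  0.00743913, -0.99422174]]), 't': array([-0.02822956,  0.51982182,  1.32013117])}
scene {'camera_matrix': array([[454.94360285,   0.        , 254.87628402],
       [  0.        , 454.94360285, 197.90535638],
       [  0.        ,   0.        ,   1.        ]]), 'k1': 0.017463142601382865, 'R': array([[-0.47531406, -0.87961616,  0.01876063],
       [-0.38159486,  0.18689353, -0.90523819],
       [ 0.79275589, -0.43743139, -0.42449013]]), 't': array([0.23281077, 0.26681113, 0.83278269])}
```

View pics/top0b.png

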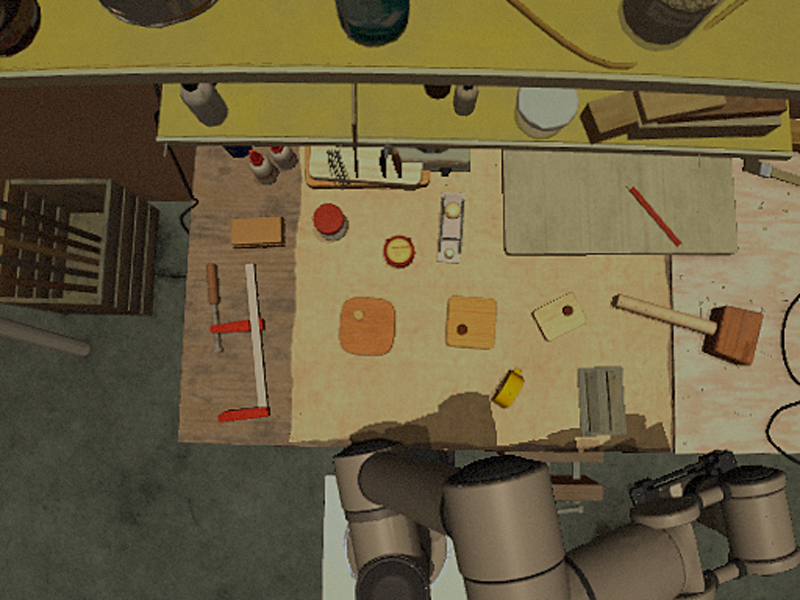

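View pics/scene0.png

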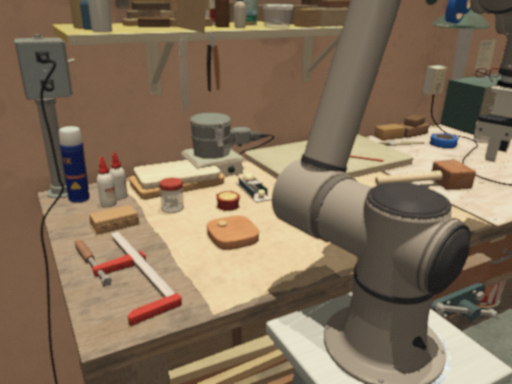

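The top view (800 px scale) shows the large board at (367,326) with its plug at (358,315), the medium board at (471,322) with its plug at (462,329), and the small board at (558,316) with its plug at (568,311). The tape measure at (508,387) is the nearest bystander. In the scene view the arm hides the two smaller boards. Next I'll enlarge the boards to read the plugs and corners.

```bash
cat > h.py <<'E'
import numpy as np, cv2
from cell import viewer
def world(name,u,v,z):
    p=viewer.camera_params(name);K=p['camera_matrix'];R=np.array(p['R']);t=np.array(p['t'])
    d=np.array([(u-K[0,2])/K[0,0],(v-K[1,2])/K[1,1]]);s=d.copy()
    for _ in range(20): s=d/(1+p['k1']*(s@s))
    r=R.T@np.array([s[0],s[1],1]);c=-R.T@t
    return c+r*(z-c[2])/r[2]
E
python3 - <<'E'
import cv2,numpy as np
a=cv2.imread('pics/top0.png')
c=[a[184:234,x:x+50] for x in (210,276,334)]
rows=[]
o=[cv2.resize(x,(265,265),interpolation=cv2.INTER_CUBIC) for x in c]
# contrast
o=[cv2.normalize(x,None,0,255,cv2.NORM_MINMAX) for x in o]
for x in o:
    for k in range(0,50,10):
        p=int(k*5.3); cv2.line(x,(p,0),(p,5),(255,0,0),1); cv2.line(x,(0,p),(5,p),(255,0,0),1)
cv2.imwrite('pics/crop0.png',np.hstack(o))
E
```

```text
(no output)
```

View pics/crop0.png

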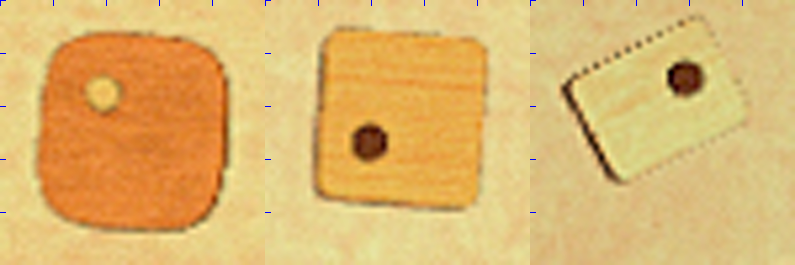

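The crops show the plug centres at crop pixels (103,94), (105,143) and (156,78) in their 265 px tiles. I'll turn these into world positions and check them against the board geometry using blob fits.

```bash
python3 - <<'E'
from h import *
p=viewer.camera_params('top'); print('cam',-np.array(p['R']).T@np.array(p['t']))
a=cv2.imread('pics/top0.png').astype(float)
D={'L':(210,103,94,.028,(22,20),125,120),'M':(276,105,143,.026,(-18,20),110,105),'S':(334,156,78,.022,(4,-20),75,100)}
C={'L':[(38,160),(227,120),(132,31),(128,231)],'M':[(55,28),(222,42),(213,210),(50,195)],'S':[(35,85),(172,15),(219,125),(88,184)]}
for n,(x0,cx,cy,h,off,_,_) in D.items():
    u,v=x0+cx/5.3-.45,184+cy/5.3-.45
    # plug centroid: colour difference from surround, weighted
    ui,vi=int(round(u)),int(round(v)); q=a[vi-6:vi+7,ui-6:ui+7]
    bg=np.median(np.concatenate([q[0],q[-1],q[:,0],q[:,-1]]),0); d=np.linalg.norm(q-bg,axis=2)
    w=(d>0.5*np.percentile(d,95)).astype(np.uint8)
    nl,lab=cv2.connectedComponents(w); m=lab==lab[6,6]
    yy,xx=np.nonzero(m); U,V=ui-6+xx.mean(),vi-6+yy.mean()
    P=world('top',U,V,h+.006)
    pts=np.array([world('top',x0+a_/5.3-.45,184+b_/5.3-.45,h)[:2] for a_,b_ in C[n]])
    print(n,(round(u,1),round(v,1)),'blob',round(U,2),round(V,2),m.sum(),'plug',P.round(4),'r',np.hypot(*P[:2]).round(3))
    print('  centre',pts.mean(0).round(4),'sides',np.linalg.norm(np.roll(pts,-1,0)-pts,axis=1).round(3),'plug-off',(P[:2]-pts.mean(0)).round(4),'nominal |off|',np.hypot(*off))
for n,u,v,z in (('tape',508*.64,387*.64,.064),('plane top',450*.64,197*.64,.05),('plane bot',450*.64,262*.64,.03),('tin',399*.64,251*.64,.036),('jar',328*.64,217*.64,.086)): print(n,world('top',u,v,z).round(3))
E
```

```text
cam [ 0.37596386 -0.0267471   1.36809857]
L (229.0, 201.3) blob 229.19 201.53 36 plug [0.4926 0.0929 0.034 ] r 0.501
  centre [0.4679 0.0753] sides [0.123 0.084 0.128 0.073] plug-off [0.0247 0.0176] nominal |off| 29.732137494637012
M (295.4, 210.5) blob 295.34 210.4 35 plug [ 0.4677 -0.1305  0.032 ] r 0.486
  centre [ 0.4838 -0.1501] sides [0.108 0.108 0.104 0.107] plug-off [-0.0161  0.0195] nominal |off| 26.90724809414742
S (363.0, 198.3) blob 362.77 198.43 35 plug [ 0.5136 -0.3601  0.028 ] r 0.627
  centre [ 0.4988 -0.3446] sides [0.101 0.077 0.094 0.072] plug-off [ 0.0148 -0.0156] nominal |off| 20.396078054371138
tape [ 0.346 -0.227  0.064]
plane top [ 0.753 -0.101  0.05 ]
plane bot [ 0.613 -0.104  0.03 ]
tin [0.634 0.008 0.036]
jar [0.694 0.159 0.086]
```

The offsets match the nominal ones: plug to board centre measures 30.3, 25.3 and 21.5 mm, against 29.7, 26.9 and 20.4 mm. Now I'll shut the fingers and travel towards the large plug at a safe height.

>>> {"op": "move_arm", "data": {
  "deltas": [
    {"x": 0.02,"y": -0.018,"hand": 0},
    {"x": 0.06,"y": -0.053,"hand": 0},
    {"x": 0.1,"y": -0.0885,"hand": 0},
    {"x": 0.14,"y": -0.124,"hand": 0},
    {"x": 0.18,"y": -0.159,"hand": 0},
    {"x": 0.22,"y": -0.195,"hand": 0},
    {"x": 0.26,"y": -0.23,"hand": 0},
    {"x": 0.3,"y": -0.265,"hand": 0}
  ],
  "grip_force": 5
}}

```text
schema error: expected keys x, y, z, wx, wy, wz, hand
```

>>> {"op": "move_arm", "data": {
  "deltas": [
    {"x": 0.04,"y": -0.035,"hand": 0},
    {"x": 0.08,"y": -0.07,"hand": 0},
    {"x": 0.12,"y": -0.106,"hand": 0},
    {"x": 0.16,"y": -0.141,"hand": 0},
    {"x": 0.193,"y": -0.171,"hand": 0},
    {"x": 0.193,"y": -0.171,"z": 0.03,"hand": 0},
    {"x": 0.193,"y": -0.171,"z": 0.06,"hand": 0},
    {"x": 0.193,"y": -0.171,"z": 0.06,"hand": 0}
  ]
}}

```text
schema error: expected keys x, y, z, wx, wy, wz, hand
```

>>> {"op": "move_arm", "data": {
  "deltas": [
    {"x": 0.02,"y": -0.018,"z": 0,"wx": 0,"wy": 0,"wz": 0,"hand": 0},
    {"x": 0.06,"y": -0.053,"z": 0,"wx": 0,"wy": 0,"wz": 0,"hand": 0},
    {"x": 0.1,"y": -0.0885,"z": 0,"wx": 0,"wy": 0,"wz": 0,"hand": 0},
    {"x": 0.14,"y": -0.124,"z": 0,"wx": 0,"wy": 0,"wz": 0,"hand": 0},
    {"x": 0.18,"y": -0.159,"z": 0,"wx": 0,"wy": 0,"wz": 0,"hand": 0},
    {"x": 0.22,"y": -0.195,"z": 0,"wx": 0,"wy": 0,"wz": 0,"hand": 0},
    {"x": 0.26,"y": -0.23,"z": 0,"wx": 0,"wy": 0,"wz": 0,"hand": 0},
    {"x": 0.3,"y": -0.265,"z": 0,"wx": 0,"wy": 0,"wz": 0,"hand": 0}
  ],
  "grip_force": 5
}}

```text
time: 1.1
tool_pos: [0.3732, -0.135, 0.1934]
tool_rot: [3.141, 0.0, 0.363]
contact_force: [0.6, -0.8, 1.0]
opening: 0.0161
```

>>> {"op": "move_arm", "data": {
  "deltas": [
    {"x": 0.04,"y": -0.035,"z": 0,"wx": 0,"wy": 0,"wz": 0,"hand": 0},
    {"x": 0.08,"y": -0.07,"z": 0,"wx": 0,"wy": 0,"wz": 0,"hand": 0},
    {"x": 0.12,"y": -0.106,"z": 0,"wx": 0,"wy": 0,"wz": 0,"hand": 0},
    {"x": 0.16,"y": -0.141,"z": 0,"wx": 0,"wy": 0,"wz": 0,"hand": 0},
    {"x": 0.193,"y": -0.171,"z": 0,"wx": 0,"wy": 0,"wz": 0,"hand": 0},
    {"x": 0.193,"y": -0.171,"z": 0.03,"wx": 0,"wy": 0,"wz": 0,"hand": 0},
    {"x": 0.193,"y": -0.171,"z": 0.06,"wx": 0,"wy": 0,"wz": 0,"hand": 0},
    {"x": 0.193,"y": -0.171,"z": 0.06,"wx": 0,"wy": 0,"wz": 0,"hand": 0}
  ]
}}

```text
time: 2.1
tool_pos: [0.4906, 0.0918, 0.1313]
tool_rot: [-3.14, 0.005, 0.363]
contact_force: [0.3, -0.8, 0.1]
opening: 0.0005
```

>>> {"op": "move_arm", "data": {
  "deltas": [
    {"x": 0.001,"y": 0,"z": 0.03,"wx": 0,"wy": 0,"wz": 0,"hand": 0},
    {"x": 0.001,"y": 0,"z": 0.06,"wx": 0,"wy": 0,"wz": 0,"hand": 0},
    {"x": 0.001,"y": 0,"z": 0.08,"wx": 0,"wy": 0,"wz": 0,"hand": 0},
    {"x": 0.001,"y": 0,"z": 0.08,"wx": 0,"wy": 0,"wz": 0,"hand": 0}
  ]
}}

```text
time: 2.6
tool_pos: [0.4932, 0.0919, 0.0534]
tool_rot: [-3.141, 0.001, 0.362]
contact_force: [0.1, 0.4, 0.5]
opening: 0.0007
```

```bash
python3 - <<'E'
from h import *
from cell import monitor
s=monitor.observe();print(s['tool_pos'],s['tool_rot'],s['contact_force'])
a=cv2.cvtColor(viewer.read_camera('scene'),cv2.COLOR_RGB2BGR)[165:265,165:295]
b=cv2.cvtColor(viewer.read_camera('top'),cv2.COLOR_RGB2BGR)[150:250,180:310]
cv2.imwrite('pics/c1.png',np.vstack([cv2.resize(x,(390,300),interpolation=cv2.INTER_CUBIC) for x in (a,b)]))
E
```

```text
[0.49322836 0.09186764 0.05337705] [-3.14121988e+00  1.39881677e-03  3.62397608e-01] [0.10584914 0.37271639 0.50757851]
```

View pics/c1.png

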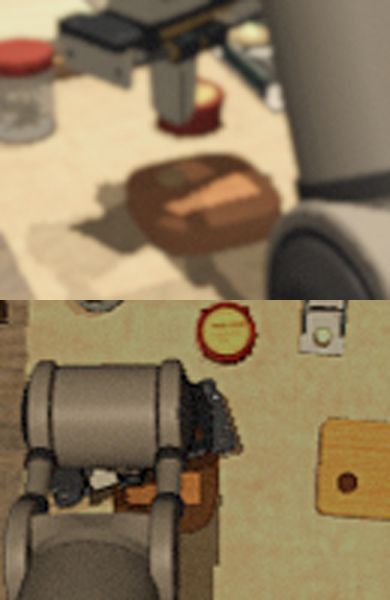

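The scene crop shows the shut fingertips hovering above the large board at about crop (170,115), with the plug at (175,170) under them. Pressing slowly now.

>>> {"op": "move_arm", "data": {
  "deltas": [
    {"x": 0,"y": 0,"z": 0.01,"wx": 0,"wy": 0,"wz": 0,"hand": 0},
    {"x": 0,"y": 0,"z": 0.016,"wx": 0,"wy": 0,"wz": 0,"hand": 0},
    {"x": 0,"y": 0,"z": 0.0175,"wx": 0,"wy": 0,"wz": 0,"hand": 0},
    {"x": 0,"y": 0,"z": 0.019,"wx": 0,"wy": 0,"wz": 0,"hand": 0},
    {"x": 0,"y": 0,"z": 0.0205,"wx": 0,"wy": 0,"wz": 0,"hand": 0},
    {"x": 0,"y": 0,"z": 0.022,"wx": 0,"wy": 0,"wz": 0,"hand": 0}
  ]
}}

```text
time: 3.45
tool_pos: [0.4936, 0.0921, 0.0314]
tool_rot: [3.141, -0.0, 0.363]
contact_force: [0.5, -0.2, -0.1]
opening: 0.0005
```

>>> {"op": "move_arm", "data": {
  "deltas": [
    {"x": 0,"y": 0,"z": 0.0015,"wx": 0,"wy": 0,"wz": 0,"hand": 0},
    {"x": 0,"y": 0,"z": 0.0025,"wx": 0,"wy": 0,"wz": 0,"hand": 0},
    {"x": 0,"y": 0,"z": 0.003,"wx": 0,"wy": 0,"wz": 0,"hand": 0}
  ]
}}

```text
time: 3.82
tool_pos: [0.4934, 0.0921, 0.0283]
tool_rot: [3.142, 0.0, 0.363]
contact_force: [-0.2, 0.6, -0.3]
opening: 0.0006
```

>>> {"op": "move_arm", "data": {
  "deltas": [
    {"x": 0,"y": 0,"z": 0.0005,"wx": 0,"wy": 0,"wz": 0,"hand": 0},
    {"x": 0,"y": 0,"z": 0.001,"wx": 0,"wy": 0,"wz": 0,"hand": 0}
  ]
}}

```text
time: 4.08
tool_pos: [0.4935, 0.0921, 0.0274]
tool_rot: [3.141, -0.0, 0.363]
contact_force: [1.1, 0.7, -0.4]
opening: 0.0006
```

```bash
python3 - <<'E'
from h import *
from cell import monitor
s=monitor.observe();print(s['tool_pos'],s['contact_force'])
a=cv2.cvtColor(viewer.read_camera('scene'),cv2.COLOR_RGB2BGR)[165:265,185:285]
cv2.imwrite('pics/c2.png',cv2.resize(a,(600,600),interpolation=cv2.INTER_CUBIC))
E
```

```text
[0.49348739 0.09208543 0.02738967] [ 1.12500664  0.72408647 -0.42584019]
```

View pics/c2.png

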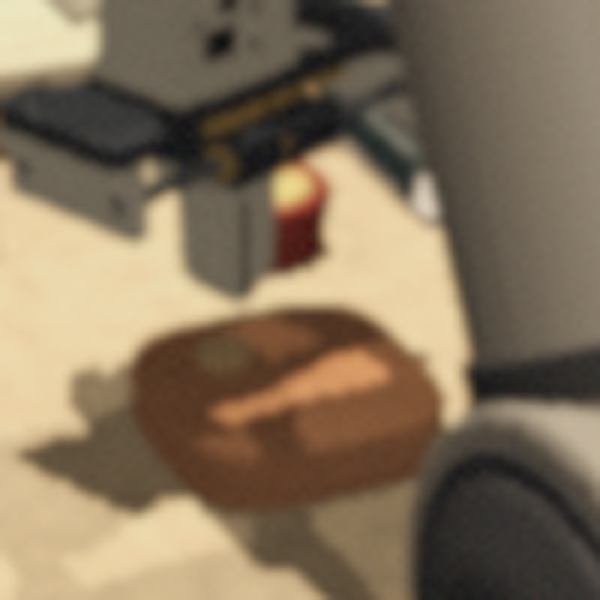

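The fingertip's end shows at crop (235,295), clear of the plug at (225,350), so the picture and the pose disagree. I'll check by projection.

```bash
cat >> h.py <<'E'
def px(name,X):
    p=viewer.camera_params(name)
    x=np.array(p['R'])@np.array(X)+np.array(p['t']); s=x[:2]/x[2]; s=s*(1+p['k1']*(s@s))
    K=p['camera_matrix']; return np.array([K[0,0]*s[0]+K[0,2],K[1,1]*s[1]+K[1,2]])
E
python3 - <<'E'
from h import *
for z in (.0274,.035,.045,.055,.06): print('tcp at z',z,((px('scene',[.4935,.0921,z])-[185,165])*6).round(0))
print('plug from top, scene crop px',((px('scene',[.4926,.0929,.034])-[185,165])*6).round(0))
print('plug from scene',world('scene',185+225/6,165+350/6,.034).round(4))
print('px moved', px('scene',[.4932,.0919,.0534]), 'seen tip', 165+175/3,165+122/3)
E
```

```text
tcp at z 0.0274 [228. 363.]
tcp at z 0.035 [227. 347.]
tcp at z 0.045 [227. 326.]
tcp at z 0.055 [227. 305.]
tcp at z 0.06 [227. 295.]
plug from top, scene crop px [227. 350.]
plug from scene [0.4932 0.0934 0.034 ]
px moved [222.95371345 216.50036492] seen tip 223.33333333333334 205.66666666666666
```

```bash
python3 - <<'E'
from h import *
print('ray of tip', [world('scene',185+235/6,165+295/6,z).round(3) for z in (.0274,.04,.06)])
T=[.1862,-.4904,.1927]
print('start tcp scene',px('scene',T),'top',px('top',T))
c,s=np.cos(.3628),np.sin(.3628)
for k in (1,-1): print('finger ends', px('scene',np.array(T)+k*.046*np.array([s,-c,0])),px('top',np.array(T)+k*.046*np.array([s,-c,0])))
a=cv2.imread('pics/scene0.png')[80:180,412:512]; b=cv2.imread('pics/top0.png')[280:380,400:500]
b2=cv2.cvtColor(viewer.read_camera('top'),cv2.COLOR_RGB2BGR)[170:240,190:260]
cv2.imwrite('pics/c3.png',np.hstack([cv2.resize(x,(265,265),interpolation=cv2.INTER_CUBIC) for x in (a,b,b2)]))
E
```

```text
ray of tip [array([0.55 , 0.063, 0.027]), array([0.527, 0.073, 0.04 ]), array([0.492, 0.089, 0.06 ])]
start tcp scene [492.77477198 169.02100378] top [419.7701908  304.46251281]
finger ends [498.24139026 164.11734462] [433.86737463 298.89714792]
finger ends [486.9921924 174.2098429] [405.52586775 310.03127505]
```

View pics/c3.png

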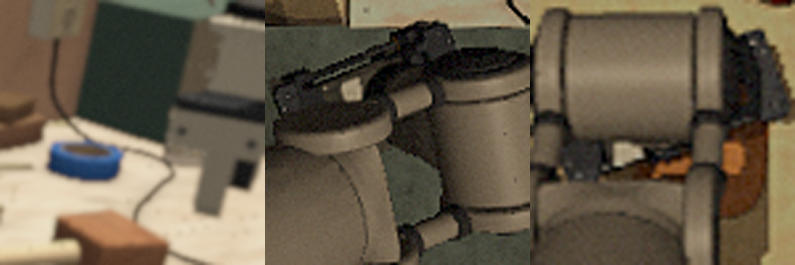

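Both the first scene view and this one show the finger ends about 30 mm above the reported TCP. The tip ray passes through the correct xy at z≈0.06, and the force reads zero. So the tip is really about 33 mm higher than reported. The plug position agrees in both cameras. I'll go on down in small guarded steps, watching the force.

>>> {"op": "move_arm", "data": {
  "deltas": [
    {"x": 0,"y": 0,"z": 0.004,"wx": 0,"wy": 0,"wz": 0,"hand": 0},
    {"x": 0,"y": 0,"z": 0.008,"wx": 0,"wy": 0,"wz": 0,"hand": 0},
    {"x": 0,"y": 0,"z": 0.012,"wx": 0,"wy": 0,"wz": 0,"hand": 0},
    {"x": 0,"y": 0,"z": 0.015,"wx": 0,"wy": 0,"wz": 0,"hand": 0}
  ]
}}

```text
time: 4.68
tool_pos: [0.4933, 0.0921, 0.012]
tool_rot: [-3.142, 0.0, 0.363]
contact_force: [0.5, 0.2, 0.7]
opening: 0.0005
```

```bash
python3 - <<'E'
from h import *
from cell import monitor
s=monitor.observe();print(s['tool_pos'],s['contact_force'])
a=cv2.cvtColor(viewer.read_camera('scene'),cv2.COLOR_RGB2BGR)[185:250,190:270]
cv2.imwrite('pics/c4.png',cv2.resize(a,(640,520),interpolation=cv2.INTER_CUBIC))
print('pred',(px('scene',s['tool_pos'])-[190,185])*8)
for d in (.025,.03,.033,.036): print(d,(px('scene',s['tool_pos']+[0,0,d])-[190,185])*8)
E
```

```text
[0.49333495 0.09207666 0.01202448] [0.49968499 0.22020808 0.71074339]
pred [264.35105155 365.42575322]
0.025 [263.50923171 297.26159706]
0.03 [263.33865646 283.48077899]
0.033 [263.23595226 275.18830547]
0.036 [263.13297743 266.8777676 ]
```

View pics/c4.png

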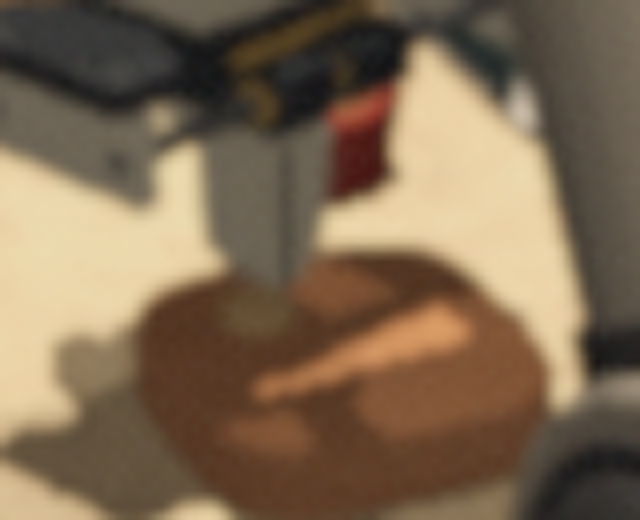

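The fingertip bottom is now at crop (275,290), just above the plug at (258,313). That leaves roughly 10 mm, with tip height at about the reported z + 0.033. I'll step down in guarded moves.

>>> {"op": "move_arm", "data": {
  "deltas": [
    {"x": 0,"y": 0,"z": 0.0025,"wx": 0,"wy": 0,"wz": 0,"hand": 0},
    {"x": 0,"y": 0,"z": 0.005,"wx": 0,"wy": 0,"wz": 0,"hand": 0},
    {"x": 0,"y": 0,"z": 0.007,"wx": 0,"wy": 0,"wz": 0,"hand": 0}
  ]
}}

```text
time: 5.1
tool_pos: [0.4935, 0.0921, 0.0053]
tool_rot: [3.141, 0.0, 0.363]
contact_force: [0.5, 0.5, -0.4]
opening: 0.0006
```

>>> {"op": "move_arm", "data": {
  "deltas": [
    {"x": 0,"y": 0,"z": 0.001,"wx": 0,"wy": 0,"wz": 0,"hand": 0},
    {"x": 0,"y": 0,"z": 0.002,"wx": 0,"wy": 0,"wz": 0,"hand": 0}
  ]
}}

```text
time: 5.35
tool_pos: [0.4935, 0.0921, 0.0034]
tool_rot: [3.141, -0.0, 0.363]
contact_force: [0.8, 0.2, -0.5]
opening: 0.0005
```

>>> {"op": "move_arm", "data": {
  "deltas": [
    {"x": 0,"y": 0,"z": 0.001,"wx": 0,"wy": 0,"wz": 0,"hand": 0},
    {"x": 0,"y": 0,"z": 0.002,"wx": 0,"wy": 0,"wz": 0,"hand": 0}
  ]
}}

```text
time: 5.6
tool_pos: [0.4935, 0.0921, 0.0016]
tool_rot: [3.141, -0.0, 0.363]
contact_force: [-0.8, -1.5, 2.9]
opening: 0.0006
```

Contact with the plug: about 3 N of friction. Continuing to the end stop.

>>> {"op": "move_arm", "data": {
  "deltas": [
    {"x": 0,"y": 0,"z": 0.001,"wx": 0,"wy": 0,"wz": 0,"hand": 0},
    {"x": 0,"y": 0,"z": 0.002,"wx": 0,"wy": 0,"wz": 0,"hand": 0}
  ]
}}

```text
time: 5.85
tool_pos: [0.4935, 0.0921, -0.0005]
tool_rot: [3.141, -0.0, 0.363]
contact_force: [-0.9, -0.2, 4.1]
opening: 0.0002
```

>>> {"op": "move_arm", "data": {
  "deltas": [
    {"x": 0,"y": 0,"z": 0.001,"wx": 0,"wy": 0,"wz": 0,"hand": 0},
    {"x": 0,"y": 0,"z": 0.002,"wx": 0,"wy": 0,"wz": 0,"hand": 0}
  ]
}}

```text
time: 6.1
tool_pos: [0.4935, 0.0921, -0.0026]
tool_rot: [3.141, -0.0, 0.363]
contact_force: [-0.9, 0.8, 4.1]
opening: 0.0003
```

>>> {"op": "move_arm", "data": {
  "deltas": [
    {"x": 0,"y": 0,"z": 0.0005,"wx": 0,"wy": 0,"wz": 0,"hand": 0},
    {"x": 0,"y": 0,"z": 0.001,"wx": 0,"wy": 0,"wz": 0,"hand": 0}
  ]
}}

```text
time: 6.35
tool_pos: [0.4935, 0.0921, -0.0037]
tool_rot: [3.141, -0.0, 0.363]
contact_force: [-1.1, -0.5, 3.5]
opening: 0.0006
```

>>> {"op": "move_arm", "data": {
  "deltas": [
    {"x": 0,"y": 0,"z": 0.0005,"wx": 0,"wy": 0,"wz": 0,"hand": 0},
    {"x": 0,"y": 0,"z": 0.001,"wx": 0,"wy": 0,"wz": 0,"hand": 0}
  ]
}}

```text
time: 6.6
tool_pos: [0.4935, 0.0921, -0.0047]
tool_rot: [3.141, -0.0, 0.363]
contact_force: [-0.8, 0.5, 3.9]
opening: 0.0003
```

>>> {"op": "move_arm", "data": {
  "deltas": [
    {"x": 0,"y": 0,"z": 0.0005,"wx": 0,"wy": 0,"wz": 0,"hand": 0}
  ]
}}

```text
time: 6.72
tool_pos: [0.4935, 0.0921, -0.005]
tool_rot: [3.141, -0.0, 0.363]
contact_force: [-3.0, -0.2, 8.7]
opening: 0.0006
```

>>> {"op": "move_arm", "data": {
  "deltas": [
    {"x": 0,"y": 0,"z": 0.0005,"wx": 0,"wy": 0,"wz": 0,"hand": 0}
  ]
}}

```text
time: 6.85
tool_pos: [0.4936, 0.0921, -0.005]
tool_rot: [3.141, -0.0, 0.363]
contact_force: [-3.5, -0.2, 13.5]
opening: 0.0004
```

A sharp rise to 13.5 N at reported z = -0.005, after a 7 mm stroke, means the large plug is flush. It also fixes the tip offset: tip height = reported z + 0.033. Now I'll lift and go to the medium plug.

>>> {"op": "move_arm", "data": {
  "deltas": [
    {"x": 0,"y": 0,"z": -0.005,"wx": 0,"wy": 0,"wz": 0,"hand": 0},
    {"x": 0,"y": 0,"z": -0.03,"wx": 0,"wy": 0,"wz": 0,"hand": 0},
    {"x": 0,"y": 0,"z": -0.07,"wx": 0,"wy": 0,"wz": 0,"hand": 0},
    {"x": 0,"y": 0,"z": -0.09,"wx": 0,"wy": 0,"wz": 0,"hand": 0},
    {"x": -0.01,"y": 0.02,"z": -0.09,"wx": 0,"wy": 0,"wz": 0,"hand": 0},
    {"x": -0.035,"y": 0.065,"z": -0.09,"wx": 0,"wy": 0,"wz": 0,"hand": 0},
    {"x": -0.055,"y": 0.11,"z": -0.09,"wx": 0,"wy": 0,"wz": 0,"hand": 0},
    {"x": -0.08,"y": 0.155,"z": -0.09,"wx": 0,"wy": 0,"wz": 0,"hand": 0}
  ]
}}

```text
time: 7.85
tool_pos: [0.4736, -0.0826, 0.0844]
tool_rot: [3.141, -0.0, 0.363]
contact_force: [0.5, 0.3, -0.4]
opening: 0.0006
```

>>> {"op": "move_arm", "data": {
  "deltas": [
    {"x": -0.023,"y": 0.044,"z": 0,"wx": 0,"wy": 0,"wz": 0,"hand": 0},
    {"x": -0.023,"y": 0.044,"z": 0,"wx": 0,"wy": 0,"wz": 0,"hand": 0},
    {"x": -0.023,"y": 0.044,"z": 0.03,"wx": 0,"wy": 0,"wz": 0,"hand": 0},
    {"x": -0.023,"y": 0.044,"z": 0.05,"wx": 0,"wy": 0,"wz": 0,"hand": 0},
    {"x": -0.023,"y": 0.044,"z": 0.06,"wx": 0,"wy": 0,"wz": 0,"hand": 0},
    {"x": -0.023,"y": 0.044,"z": 0.06,"wx": 0,"wy": 0,"wz": 0,"hand": 0}
  ]
}}

```text
time: 8.6
tool_pos: [0.4676, -0.1297, 0.024]
tool_rot: [-3.141, 0.001, 0.364]
contact_force: [0.4, 0.3, -0.4]
opening: 0.0005
```

```bash
python3 - <<'E'
from h import *
from cell import monitor
s=monitor.observe();T=s['tool_pos'];print(s['time'],T,s['contact_force'])
c,n=np.cos(s['tool_rot'][2]),np.sin(s['tool_rot'][2]); d=np.array([.4677,-.1305])-T[:2]
print('to M: x',d@[c,n],'y',d@[n,-c])
a=cv2.cvtColor(viewer.read_camera('top'),cv2.COLOR_RGB2BGR)[140:260,190:350]
cv2.imwrite('pics/c5.png',cv2.resize(a,(800,600),interpolation=cv2.INTER_CUBIC))
E
```

```text
8.6 [ 0.46756484 -0.12971963  0.0240254 ] [ 0.38788341  0.26415259 -0.41271696]
to M: x -0.00015118550645299887 y 0.0007774274570041761
```

View pics/c5.png

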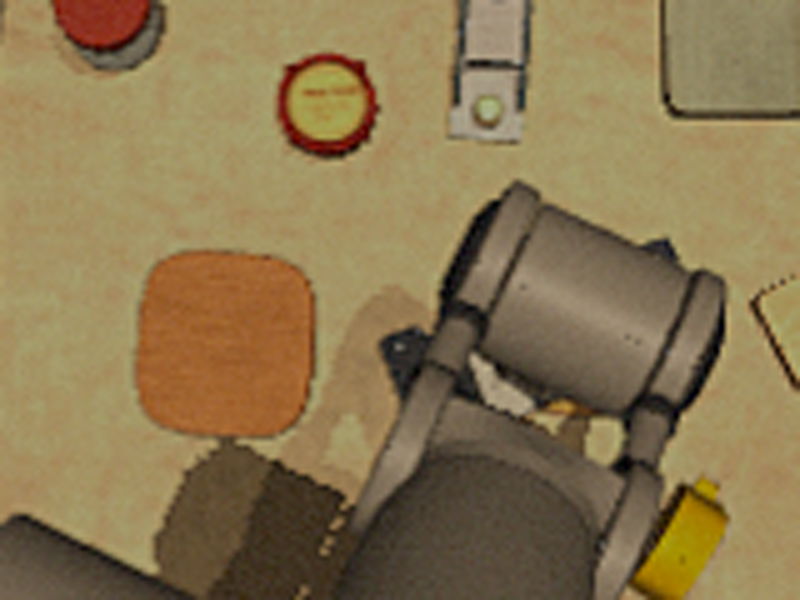

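The large board is in place with its plug now level. The plug can't be told apart from the board top in this view, having been pale at about crop (195,308) before. The bystanders are unchanged. The tool is aligned over the medium plug to within 0.8 mm. Pressing it the same way; I expect flush at reported z ≈ -0.007.

>>> {"op": "move_arm", "data": {
  "deltas": [
    {"x": 0,"y": 0.0008,"z": 0.006,"wx": 0,"wy": 0,"wz": 0,"hand": 0},
    {"x": 0,"y": 0.0008,"z": 0.012,"wx": 0,"wy": 0,"wz": 0,"hand": 0},
    {"x": 0,"y": 0.0008,"z": 0.018,"wx": 0,"wy": 0,"wz": 0,"hand": 0},
    {"x": 0,"y": 0.0008,"z": 0.021,"wx": 0,"wy": 0,"wz": 0,"hand": 0},
    {"x": 0,"y": 0.0008,"z": 0.0225,"wx": 0,"wy": 0,"wz": 0,"hand": 0},
    {"x": 0,"y": 0.0008,"z": 0.0235,"wx": 0,"wy": 0,"wz": 0,"hand": 0},
    {"x": 0,"y": 0.0008,"z": 0.0245,"wx": 0,"wy": 0,"wz": 0,"hand": 0},
    {"x": 0,"y": 0.0008,"z": 0.0255,"wx": 0,"wy": 0,"wz": 0,"hand": 0}
  ]
}}

```text
time: 9.65
tool_pos: [0.4682, -0.1313, -0.0008]
tool_rot: [3.141, -0.0, 0.363]
contact_force: [-0.9, -0.2, 3.3]
opening: 0.001
```

>>> {"op": "move_arm", "data": {
  "deltas": [
    {"x": 0,"y": 0,"z": 0.001,"wx": 0,"wy": 0,"wz": 0,"hand": 0},
    {"x": 0,"y": 0,"z": 0.002,"wx": 0,"wy": 0,"wz": 0,"hand": 0},
    {"x": 0,"y": 0,"z": 0.003,"wx": 0,"wy": 0,"wz": 0,"hand": 0}
  ]
}}

```text
time: 10.02
tool_pos: [0.4682, -0.1313, -0.0041]
tool_rot: [3.141, -0.0, 0.363]
contact_force: [0.3, 0.2, 3.5]
opening: 0.0005
```

>>> {"op": "move_arm", "data": {
  "deltas": [
    {"x": 0,"y": 0,"z": 0.0008,"wx": 0,"wy": 0,"wz": 0,"hand": 0},
    {"x": 0,"y": 0,"z": 0.0014,"wx": 0,"wy": 0,"wz": 0,"hand": 0}
  ]
}}

```text
time: 10.28
tool_pos: [0.4682, -0.1313, -0.0055]
tool_rot: [3.141, -0.0, 0.363]
contact_force: [-1.0, -1.0, 3.7]
opening: 0.0005
```

>>> {"op": "move_arm", "data": {
  "deltas": [
    {"x": 0,"y": 0,"z": 0.0005,"wx": 0,"wy": 0,"wz": 0,"hand": 0},
    {"x": 0,"y": 0,"z": 0.001,"wx": 0,"wy": 0,"wz": 0,"hand": 0}
  ]
}}

```text
time: 10.52
tool_pos: [0.4682, -0.1313, -0.0065]
tool_rot: [3.141, -0.0, 0.363]
contact_force: [-0.9, -0.2, 3.2]
opening: 0.0008
```

>>> {"op": "move_arm", "data": {
  "deltas": [
    {"x": 0,"y": 0,"z": 0.0005,"wx": 0,"wy": 0,"wz": 0,"hand": 0}
  ]
}}

```text
time: 10.65
tool_pos: [0.4682, -0.1313, -0.007]
tool_rot: [3.141, -0.0, 0.363]
contact_force: [0.5, 1.5, 3.8]
opening: 0.0006
```

>>> {"op": "move_arm", "data": {
  "deltas": [
    {"x": 0,"y": 0,"z": 0.0005,"wx": 0,"wy": 0,"wz": 0,"hand": 0}
  ]
}}

```text
time: 10.78
tool_pos: [0.4682, -0.1313, -0.0071]
tool_rot: [3.141, -0.0, 0.363]
contact_force: [-3.0, 0.2, 13.0]
opening: 0.0003
```

```bash
python3 - <<'E'
from h import *
from cell import monitor
s=monitor.observe();print(s['tool_pos'],s['contact_force'],s['qpos'].round(2))
for n,u,v in (('handle end',613,299),('handle mid',660,313),('block tl',580,367),('block tr',622,366),('tape r',524,373)): print(n,world('top',u*.64,v*.64,.03).round(3))
E
```

```text
[ 0.46821246 -0.13134735 -0.00705573] [-3.03042147  0.21190098 13.04787488] [-0.43  0.54  1.87 -0.    0.73  0.78]
handle end [ 0.54  -0.462  0.03 ]
handle mid [ 0.511 -0.567  0.03 ]
block tl [ 0.391 -0.388  0.03 ]
block tr [ 0.394 -0.48   0.03 ]
tape r [ 0.375 -0.267  0.03 ]
```

The medium plug is flush: hard stop at reported z = -0.0071, as predicted. Next, lift, turn the hand 37° so its body stays clear of the mallet and the slotted block, and go to the small plug.

>>> {"op": "move_arm", "data": {
  "deltas": [
    {"x": 0,"y": 0,"z": -0.005,"wx": 0,"wy": 0,"wz": 0,"hand": 0},
    {"x": 0,"y": 0,"z": -0.04,"wx": 0,"wy": 0,"wz": 0,"hand": 0},
    {"x": 0,"y": 0,"z": -0.09,"wx": 0,"wy": 0,"wz": 0,"hand": 0},
    {"x": -0.004,"y": 0.025,"z": -0.1,"wx": 0,"wy": 0,"wz": -7,"hand": 0},
    {"x": -0.013,"y": 0.08,"z": -0.1,"wx": 0,"wy": 0,"wz": -15,"hand": 0},
    {"x": -0.023,"y": 0.135,"z": -0.1,"wx": 0,"wy": 0,"wz": -23,"hand": 0},
    {"x": -0.032,"y": 0.19,"z": -0.1,"wx": 0,"wy": 0,"wz": -31,"hand": 0},
    {"x": -0.039,"y": 0.23,"z": -0.1,"wx": 0,"wy": 0,"wz": -37,"hand": 0}
  ]
}}

```text
time: 11.78
tool_pos: [0.5131, -0.3623, 0.092]
tool_rot: [-3.141, 0.0, 1.011]
contact_force: [0.7, 0.4, 0.3]
opening: 0.0007
```

>>> {"op": "move_arm", "data": {
  "deltas": [
    {"x": 0,"y": 0,"z": 0,"wx": 0,"wy": 0,"wz": 0,"hand": 0},
    {"x": 0,"y": 0,"z": 0.03,"wx": 0,"wy": 0,"wz": 0,"hand": 0},
    {"x": 0,"y": 0,"z": 0.055,"wx": 0,"wy": 0,"wz": 0,"hand": 0},
    {"x": 0,"y": 0,"z": 0.07,"wx": 0,"wy": 0,"wz": 0,"hand": 0},
    {"x": 0,"y": 0,"z": 0.07,"wx": 0,"wy": 0,"wz": 0,"hand": 0},
    {"x": 0,"y": 0,"z": 0.07,"wx": 0,"wy": 0,"wz": 0,"hand": 0}
  ]
}}

```text
time: 12.52
tool_pos: [0.5138, -0.3603, 0.0236]
tool_rot: [3.14, 0.0, 1.009]
contact_force: [0.3, 0.9, 0.2]
opening: 0.0004
```

```bash
python3 - <<'E'
from h import *
from cell import monitor
s=monitor.observe();T=s['tool_pos'];print(s['time'],T,s['tool_rot'],s['contact_force'])
c,n=np.cos(s['tool_rot'][2]),np.sin(s['tool_rot'][2]); d=np.array([.5136,-.3601])-T[:2]
print('to S: x',d@[c,n],'y',d@[n,-c])
a=cv2.cvtColor(viewer.read_camera('top'),cv2.COLOR_RGB2BGR)[140:290,220:420]
b=cv2.cvtColor(viewer.read_camera('scene'),cv2.COLOR_RGB2BGR)[130:280,150:350]
cv2.imwrite('pics/c6.png',np.hstack([cv2.resize(x,(400,300),interpolation=cv2.INTER_CUBIC) for x in (a,b)]))
E
```

```text
12.525 [ 0.51380727 -0.36028528  0.02356649] [3.14003351e+00 2.95558060e-04 1.00869891e+00] [0.26296399 0.9204382  0.18088074]
to S: x 4.630883246366376e-05 y -0.00027412478022528113
```

View pics/c6.png

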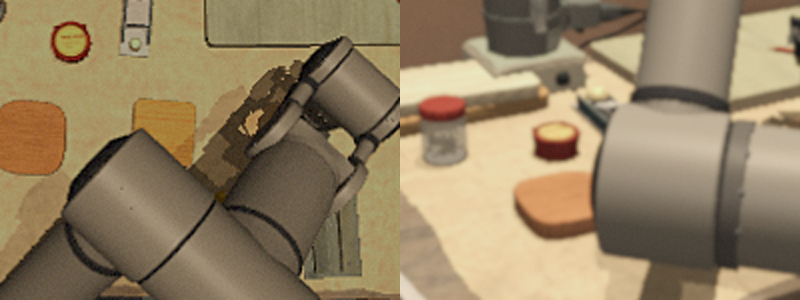

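The arm is over the small board. The large and medium boards and the bystanders look unmoved: tin at (70,42), plane at (135,25). Alignment is within 0.3 mm, so I'll press, expecting flush at -0.011.

>>> {"op": "move_arm", "data": {
  "deltas": [
    {"x": 0,"y": 0,"z": 0.007,"wx": 0,"wy": 0,"wz": 0,"hand": 0},
    {"x": 0,"y": 0,"z": 0.014,"wx": 0,"wy": 0,"wz": 0,"hand": 0},
    {"x": 0,"y": 0,"z": 0.02,"wx": 0,"wy": 0,"wz": 0,"hand": 0},
    {"x": 0,"y": 0,"z": 0.024,"wx": 0,"wy": 0,"wz": 0,"hand": 0},
    {"x": 0,"y": 0,"z": 0.026,"wx": 0,"wy": 0,"wz": 0,"hand": 0},
    {"x": 0,"y": 0,"z": 0.027,"wx": 0,"wy": 0,"wz": 0,"hand": 0},
    {"x": 0,"y": 0,"z": 0.028,"wx": 0,"wy": 0,"wz": 0,"hand": 0},
    {"x": 0,"y": 0,"z": 0.029,"wx": 0,"wy": 0,"wz": 0,"hand": 0}
  ]
}}

```text
time: 13.62
tool_pos: [0.5131, -0.36, -0.0063]
tool_rot: [-3.141, 0.0, 1.009]
contact_force: [-1.8, 1.4, 3.9]
opening: 0.0008
```

>>> {"op": "move_arm", "data": {
  "deltas": [
    {"x": 0,"y": 0,"z": 0.001,"wx": 0,"wy": 0,"wz": 0,"hand": 0},
    {"x": 0,"y": 0,"z": 0.002,"wx": 0,"wy": 0,"wz": 0,"hand": 0},
    {"x": 0,"y": 0,"z": 0.003,"wx": 0,"wy": 0,"wz": 0,"hand": 0}
  ]
}}

```text
time: 14.0
tool_pos: [0.5132, -0.3601, -0.0095]
tool_rot: [-3.142, 0.0, 1.009]
contact_force: [-0.9, 1.6, 5.0]
opening: 0.0005
```

>>> {"op": "move_arm", "data": {
  "deltas": [
    {"x": 0,"y": 0,"z": 0.0005,"wx": 0,"wy": 0,"wz": 0,"hand": 0},
    {"x": 0,"y": 0,"z": 0.001,"wx": 0,"wy": 0,"wz": 0,"hand": 0}
  ]
}}

```text
time: 14.25
tool_pos: [0.5133, -0.3602, -0.0105]
tool_rot: [3.141, 0.0, 1.009]
contact_force: [-0.8, 1.0, 3.1]
opening: 0.0004
```

>>> {"op": "move_arm", "data": {
  "deltas": [
    {"x": 0,"y": 0,"z": 0.0005,"wx": 0,"wy": 0,"wz": 0,"hand": 0}
  ]
}}

```text
time: 14.38
tool_pos: [0.5133, -0.3601, -0.011]
tool_rot: [3.141, 0.0, 1.009]
contact_force: [-2.0, 2.2, 6.9]
opening: 0.0006
```

>>> {"op": "move_arm", "data": {
  "deltas": [
    {"x": 0,"y": 0,"z": 0.0005,"wx": 0,"wy": 0,"wz": 0,"hand": 0}
  ]
}}

```text
time: 14.5
tool_pos: [0.5133, -0.3602, -0.011]
tool_rot: [3.141, 0.0, 1.009]
contact_force: [-3.4, 2.9, 9.3]
opening: -0.0
```

The small plug is at its hard stop (-0.011). I'll lift and retreat to the starting area so the boards can be seen.

>>> {"op": "move_arm", "data": {
  "deltas": [
    {"x": 0,"y": 0,"z": -0.005,"wx": 0,"wy": 0,"wz": 0,"hand": 0},
    {"x": 0,"y": 0,"z": -0.04,"wx": 0,"wy": 0,"wz": 0,"hand": 0},
    {"x": 0,"y": 0,"z": -0.09,"wx": 0,"wy": 0,"wz": 0,"hand": 0},
    {"x": 0,"y": 0,"z": -0.14,"wx": 0,"wy": 0,"wz": 0,"hand": 0},
    {"x": 0,"y": 0,"z": -0.19,"wx": 0,"wy": 0,"wz": 0,"hand": 0},
    {"x": -0.02,"y": -0.015,"z": -0.21,"wx": 0,"wy": 0,"wz": 0,"hand": 0},
    {"x": -0.055,"y": -0.04,"z": -0.21,"wx": 0,"wy": 0,"wz": 0,"hand": 0},
    {"x": -0.09,"y": -0.065,"z": -0.21,"wx": 0,"wy": 0,"wz": 0,"hand": 0}
  ]
}}

```text
time: 15.5
tool_pos: [0.4097, -0.4023, 0.199]
tool_rot: [3.14, 0.001, 1.009]
contact_force: [-0.0, -0.5, -0.6]
opening: 0.0004
```

>>> {"op": "move_arm", "data": {
  "deltas": [
    {"x": -0.035,"y": -0.026,"z": 0,"wx": 0,"wy": 0,"wz": 0,"hand": 0},
    {"x": -0.07,"y": -0.052,"z": 0,"wx": 0,"wy": 0,"wz": 0,"hand": 0},
    {"x": -0.105,"y": -0.078,"z": 0,"wx": 0,"wy": 0,"wz": 0,"hand": 0},
    {"x": -0.14,"y": -0.104,"z": 0,"wx": 0,"wy": 0,"wz": 0,"hand": 0},
    {"x": -0.175,"y": -0.13,"z": 0,"wx": 0,"wy": 0,"wz": 0,"hand": 0},
    {"x": -0.195,"y": -0.143,"z": 0,"wx": 0,"wy": 0,"wz": 0,"hand": 0},
    {"x": -0.195,"y": -0.143,"z": 0,"wx": 0,"wy": 0,"wz": 0,"hand": 0},
    {"x": -0.195,"y": -0.143,"z": 0,"wx": 0,"wy": 0,"wz": 0,"hand": 0}
  ]
}}

```text
time: 16.5
tool_pos: [0.186, -0.4903, 0.1986]
tool_rot: [3.141, 0.0, 1.009]
contact_force: [0.2, -0.3, 0.5]
opening: 0.0004
```

```bash
python3 - <<'E'
from h import *
from cell import monitor
s=monitor.observe();print(s['time'],s['tool_pos'],s['contact_force'],abs(s['qvel']).max())
im=cv2.cvtColor(viewer.read_camera('top'),cv2.COLOR_RGB2BGR); cv2.imwrite('pics/top1.png',im)
o=cv2.imread('pics/top0.png')
d=cv2.absdiff(im,o).max(2); print('changed px in work area',(d[120:270,190:400]>60).sum())
f=lambda i:cv2.resize(i[120:270,190:400],(420,300),interpolation=cv2.INTER_CUBIC)
cv2.imwrite('pics/c7.png',cv2.resize(im[170:260,200:400],(800,360),interpolation=cv2.INTER_CUBIC))
m=(d[120:270,190:400]>60); ys,xs=np.nonzero(m); print(np.c_[xs+190,ys+120][:60:2].tolist())
for n,(x,y,w,h) in {'L':(214,184,42,48),'M':(280,184,44,46),'S':(336,182,46,42),'tape':(310,230,32,34),'tin':(240,145,30,30),'plane':(275,118,28,55),'jar':(196,125,30,30)}.items():
    t=o[y+0:y+h,x:x+w]; r=cv2.phaseCorrelate(o[y:y+h,x:x+w].astype(np.float32).mean(2),im[y:y+h,x:x+w].astype(np.float32).mean(2)); print(n,np.round(r[0],2),round(r[1],2))
E
```

```text
16.5 [ 0.18598436 -0.49032091  0.19859664] [ 0.17139817 -0.31225467  0.52410151] 0.016586668887016615
changed px in work area 78
[[363, 195], [362, 196], [364, 196], [360, 197], [362, 197], [364, 197], [360, 198], [362, 198], [364, 198], [366, 198], [361, 199], [363, 199], [365, 199], [360, 200], [362, 200], [364, 200], [361, 201], [363, 201], [294, 208], [296, 208], [293, 209], [295, 209], [297, 209], [293, 210], [295, 210], [297, 210], [293, 211], [295, 211], [297, 211], [293, 212]]
L [ 0.62 -0.08] 0.88
M [ 0.88 -0.09] 0.35
S [-0.02  0.37] 0.55
tape [-0.01  0.12] 1.0
tin [ 0.09 -0.03] 0.98
plane [-0.04 -0.05] 0.98
jar [-0.16 -0.06] 0.97
```

View pics/c7.png

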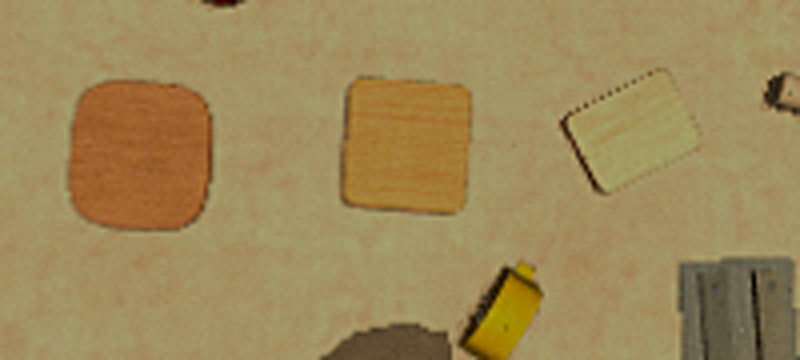

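All three plugs are level and no longer visible. The only pixels that changed strongly are at the plugs; board edges and bystanders are unchanged. Handing in.

```bash
python3 -c "
from cell import robot; print(robot.hand_in())"
```

```text
the job is handed in; nothing more can be done
None
```

I pressed all three plugs flush with shut fingertips, in the order large, medium, small, and lifted off after each. I then retreated to the starting area and handed the job in at about 16.5 s.

- **Pressing:** each plug gave about 3–5 N of friction and then a hard stop. The stops came at reported z of -0.005, -0.007 and -0.011 m, and those differences match the board heights of 28, 26 and 22 mm. The most force I read was about 13.5 N.
- **Final picture:** no plug stands proud any more. The listed pixels with a strong brightness change lie at the medium and small plugs, and the board edges look unmoved. The tape measure, tin, plane and jar shifted by less than 0.2 px; I did not measure the sanding block.
- **Fingertip height:** the real fingertips sat about 33 mm above the reported TCP. My first press on the large plug therefore stopped in the air, with no force. I corrected this from the scene picture and the force readings.
- **Image-shift check on the boards:** it gave 0.4–0.9 px. I put this down to the plugs disappearing from view, because the board outlines did not change.

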